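# Seat the empty counting dish, tare, add the sample capacitor

### The job

Set up the counting scale for a batch: put the empty steel dish on the sill plate between the two rails and slide it gently back, away from the keys, until it drops off the sill and sits flat in its seat, then let go of it. With the dish still empty, hold the tare key down for a good second, then stand the tall capacitor upright in the dish. Keep the load cell safe: never press the dish against the scale with more than 15 N, and use no more than 25 N on the scale itself and its key; do not press tare again once the capacitor is in, and leave everything else where it is.

Things in the scene. Friction and masses are not known exactly. Their poses are not given: they have to be found in the camera images.
- scale: Bench counting scale, cream housing 270 x 190 mm, fixed. Origin on the table under its middle; x points from the key panel to the back of the pan, y left, z up (all offsets below are in this frame, mm). Front panel x=-135 to -65, 47 high, with display and keys; behind it the steel pan, x=-63 to 133, its flat top at z=65.
- pan_mid (a point): Point on the pan's top, at scale (35, 0, 65). The pan is sprung: it sinks about 0.33 mm per newton, rails and insert with it. Two rails run along x, 70 mm clear between them, 8 mm wide, tops at z=76, from x=-55 to 125. The seat insert lies between them: a sill plate in front (5 mm thick), then a 66.5 mm long gap where the pan is bare (the seat), then an upright fence 8 mm thick, top at z=89.
- sill_spot (a point): Point at scale (-16, 0, 70) on the sill plate's top: a dish centred here stands flat on the sill. The insert is clamped anywhere in a 38 mm range along x, not reported: the sill starts at x=-88 to -50 and drops at x=13.5 to 51.5; the fence's near face is at x=80 to 118. Home, the dish's centre is about 33 mm before the fence (x=47 to 86), its underside at z=65.
- dish: Empty round steel dish, straight-sided, 64 mm outside diameter, 30 mm high, walls and floor 3 mm thick, about 0.12 kg. Loose. Origin: centre of its underside; z up. It can be gripped across its diameter. Pushed along the sill it slides against no more than about 2 N; against the fence the resistance rises sharply.
- cap: Tall can capacitor, the part to be weighed: upright cylinder 22 mm in diameter, 50 mm tall, black with a metal top, about 45 g. Loose. Origin: centre of its underside; z up.
- cap_mid (a point): Centre of the tall capacitor, 25 mm above its underside.
- tare_top (a point): Centre of the top face of the tare key: the only big round key, 26 mm in diameter, at the left of the scale's front panel (scale x=-100, y=+58 mm); pressed straight down.
- tare (a joint): Depression of the tare key, m: 0 up, 0.005 fully down. Sprung, about 6 N when fully down; it counts as pressed beyond 0.0025.
- squat_cap: Bystander: squat capacitor, cylinder 32 mm in diameter, 20 mm tall. Origin: centre of underside.
- transformer: Bystander: small transformer, 36 x 30 mm, 32 mm tall, copper coil on its side. Origin: centre of underside.
- spool: Bystander: spool, 60 mm in diameter, 40 mm tall, behind on the right. Origin: centre of underside.
- flux: Bystander: small bottle, 40 mm in diameter, 85 mm tall, behind on the left. Origin: centre of underside.
- driver: Bystander: screwdriver, 160 mm long, lying at the far left. Origin: underside, middle.
Things that resemble listed ones, but are neither listed nor needed, are in the scene too. Leave any yellow look-alike of the cap alone.

How it is judged:
On the way, in this order (a step that is already met when the one before it is completed fails the run):
1. the empty dish sits flat in its seat on the scale, released (z of dish in the frame of scale between 0.062 and 0.0668 m and x of dish in the frame of scale between 0.038 and 0.095 m and y of dish in the frame of scale between -0.01 and 0.01 m and angle between dish's own z axis and vertical below 0.04 rad and contact force between each of the fingers, the arm and dish below 0.1 N and horizontal distance between cap_mid and dish above 0.06 m), for 0.3 s.
2. the tare key is held down for 0.8 s while the dish sits in its seat, empty and untouched (all of step 1 and value of joint tare above 0.0025 m), for 0.8 s.
3. the tall capacitor is in the dish (horizontal distance between cap_mid and dish below 0.022 m and z of cap_mid in the frame of dish between 0.02 and 0.034 m and angle between cap's own z axis and vertical below 0.2 rad), for 0.2 s.
At the end, for the whole second after the job is handed in: The dish sits flat in the seat between sill and fence (underside within 1.8 mm of the pan's top, tilted under 0.04 rad), the tall capacitor stands upright in it (centre within 22 mm of the dish's axis, tilted under 0.2 rad), the tare key is up, and all is released and at rest (all of step 3 and z of dish in the frame of scale between 0.062 and 0.0668 m and x of dish in the frame of scale between 0.038 and 0.095 m and y of dish in the frame of scale between -0.01 and 0.01 m and angle between dish's own z axis and vertical below 0.04 rad and value of joint tare below 0.001 m and linear speed of each of dish, cap below 0.02 m/s); the robot touches nothing.
It fails at once if the dish is pressed or rammed against the scale with more than 15 N (contact force between dish and scale above 15 N).
It fails at once if the robot pushes on the scale or its key with more than 25 N (contact force between any of the fingers, the arm and scale above 25 N).
It fails at once if tare is pressed with the capacitor in the dish (value of joint tare above 0.0025 m and horizontal distance between cap_mid and dish below 0.03 m).
It fails at once if a bystander is moved by more than 30 mm (distance of any of squat_cap, transformer, spool, flux, driver from where it was at the start of the episode above 0.03 m).
It also fails if it takes over 70 s, if anything falls off the work surface, if the arm or the gripper's body presses on something with over 40 N, if the wrist force passes 120 N, or if a joint passes its speed limit or range.

### The arm

A 6-joint arm with a two-finger parallel gripper is mounted at the origin on the work surface. World frame = base frame: x ahead of the robot, y to its left, z up, the work surface at z = 0. Lengths are in m, angles in rad, forces in N, time in s.
With the tool pointing down it reaches from about 0.4 to 0.925 m from the base axis. Payload 3.4 kg.
Tool frame: the origin (TCP) lies on the mounting face of the last link; the fingertips stand finger_overhang ahead of it and the grasp point (between the pads) lies 155 mm ahead of it (finger_overhang is the distance from the TCP to the fingertips, in m); z points along the fingers, y is the direction in which the jaws open and shut (so a half turn about z gives the same grasp; the last joint's range is limited). The gripper opens to 85 mm and grips with 20 to 120 N. Pads are 22 mm wide; open, the fingers measure 114 mm over their backs; the gripper's body (76 mm by 85 mm) begins 54 mm behind the grasp point. The pads swing forward as they close: fully open they stand 13 mm farther back than shut.
Start: joints at [-1.405, 0.307, 1.506, -0, 1.328, -0.073], TCP at [0.136, -0.559, 0.405] pointing down, gripper open.
Joint ranges: [-3.12, 3.12], [-1.05, 2.28], [0.14, 2.33], [-1.42, 4.57], [0.1, 2.73], [-2.68, 2.68]. Speed limits (rad/s): [2.57, 2.57, 3.14, 3.14, 3.14, 3.14].

### API

Orientations are given as a unit quaternion [x, y, z, w].
In Python, from station import get_state, capture, camera_params, close_job, finger_overhang gives the robot as it stands. The module is installed in compiled form; this text tells all that it offers.
- The arm moves only by the tool play_rows, never from a script. Its argument "steps" is one flat list of numbers, 4 for each row, row after row: the shift along the world's x, y, z in m, then the turn about the world's z in degrees. A call has 1 to 20 rows; each row shifts and turns the commanded pose from where the row before left it; what a row does not reach is not made up. A row lasts 1/10 s, in which the tool goes at most 50 mm and 8.59 degrees, less where a joint would pass 70% of its speed; a pose out of reach is approached as far as the arm can. A call is refused whole if a number of a shift passes 0.05 or a number of a turn 8.59, either way. A call with a gripper value outside its range is refused whole. "jaw" is the opening in per cent of the stroke, from 0 (shut) to 100 (fully open), set as the call begins (left out, the last holds). The fingers move at their own pace and stop on an object; "squeeze" is the grip in N (left out, the last holds). Time passes only in rows, so rows that do not move let the fingers close. It gives the time, the measured TCP pose, the force and the opening at its end, in the units of the state.
- get_state(): the state, without advancing time (a new reading comes with each control period).
- capture(name): name is "side" or "top" or "wrist"; returns the picture (480x640x3 uint8, red, green, blue); there is no depth.
- camera_params(name): a dict with "fx", "fy", "cx", "cy" (pixels), "view" (4x4, takes a point from world to camera coordinates). Camera axes: x right, y down, z forward; pixel columns grow to the right and rows downward; lengths in m; the calibration is good to about 2 mm. A picture is of the moment at which its call begins: read the wrist's pose just before it. camera_params takes no time and is no camera call; for the wrist camera it gives the pose at the moment of the call.
- close_job(): hands the job in, once; it reports no verdict.
The state is a dict: "clock": time; "joints": joint angles; "joint_velocities": joint speeds; "joint_torque": joint torques, N m; "ee_pos": TCP position; "eef_rot": TCP orientation; "contact_force": force on the tool from outside, world axes, zero at the start; "ft_torque": the same for the moment, N m; "opening": opening from 0.0 (shut) to 1.0 (fully open).
Only numpy, scipy, OpenCV 4.12 (cv2) and the standard library are available. Lean on these libraries where they do the work, as an engineer would, in place of code of your own. Each camera call takes 0.05 s, during which the arm holds its last target. There are 200 camera calls.

## Working session

There is one attempt and no reset: what is moved stays moved. The work goes in short steps, Python scripts to look and compute and a tool call to move; the robot and the scene stay as the last step left them, time stands still between calls to the robot, and variables do not carry over. Pictures are saved under pics/ and viewed, about 8 in all and at most 12, crops included, and the job is handed in when it is done.

Besides the shell and the picture viewer there is one more tool, called as name(argument=value, ...) on one line, values as JSON. play_rows: Moves the arm, as the interface text tells. Its arguments: {"type":"object","properties":{"steps":{"type":"array","items":{"type":"number"}},"jaw":{"type":"number"},"squeeze":{"type":"number"}},"required":["steps"]}

```bash
mkdir -p pics; cat > h.py <<'E'
import numpy as np,cv2
from station import *
def save(c,n,crop=None,s=1):
    p=camera_params(c);im=capture(c)[:,:,::-1].copy();np.save(f'pics/{n}.npy',im)
    return im,p
def ray(p,u,v,z):
    V=np.array(p['view']);R=V[:3,:3];o=-R.T@V[:3,3]
    d=R.T@np.array([(u-p['cx'])/p['fx'],(v-p['cy'])/p['fy'],1]);return o+d*(z-o[2])/d[2]
def proj(p,X):
    V=np.array(p['view']);c=V[:3,:3]@np.array(X)+V[:3,3];return p['fx']*c[0]/c[2]+p['cx'],p['fy']*c[1]/c[2]+p['cy']
E
python3 - <<'E'
from h import *
print(get_state(),finger_overhang if not callable(finger_overhang) else finger_overhang())
for c in('top','side'):
    im,p=save(c,c+'0');cv2.imwrite(f'pics/{c}0.png',im);print(c,p['fx'],np.round(p['view'],3).tolist())
E
```

```text
{'clock': 0.0, 'joints': array([-1.40548296e+00,  3.07556239e-01,  1.50769021e+00,  1.43701691e-05,
        1.32842310e+00, -7.35171533e-02]), 'joint_velocities': array([-0.00015651, -0.00125933, -0.00013562, -0.00061505,  0.00017097,
       -0.00066869]), 'joint_torque': array([-1.90506405e-03, -4.57558072e+01, -2.51919204e+01, -2.95944810e-04,
        1.31468038e-02, -1.51833643e-05]), 'ee_pos': array([ 0.13593596, -0.55833227,  0.40378394]), 'eef_rot': array([ 9.92878137e-01,  1.19129869e-01, -4.06801516e-05, -1.03767478e-03]), 'contact_force': array([ 0.0923732 , -1.38951994, -0.25581169]), 'ft_torque': array([ 0.06657471,  0.03961532, -0.05283691]), 'opening': 1.0034472617912} 0.1734
top 609.837725021337 [[-0.003, -1.0, 0.012, 0.033], [-0.981, 0.001, -0.193, 0.563], [0.193, -0.013, -0.981, 1.202], [0.0, 0.0, 0.0, 1.0]]
side 493.9884470979176 [[0.99, -0.137, 0.022, -0.555], [-0.07, -0.637, -0.768, 0.145], [0.119, 0.759, -0.64, 1.039], [0.0, 0.0, 0.0, 1.0]]
```

View pics/top0.png

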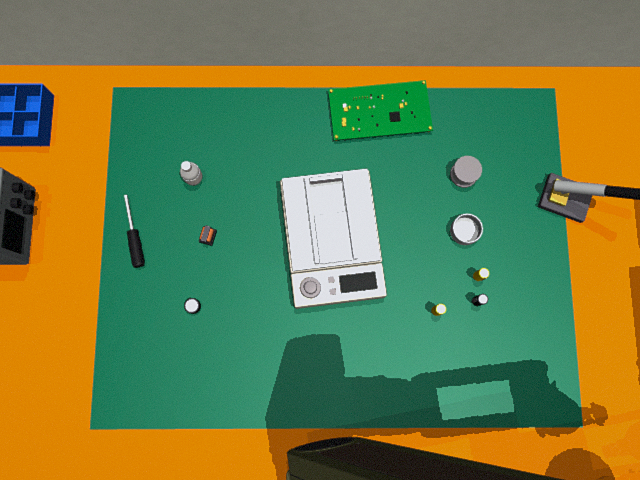

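View pics/side0.png

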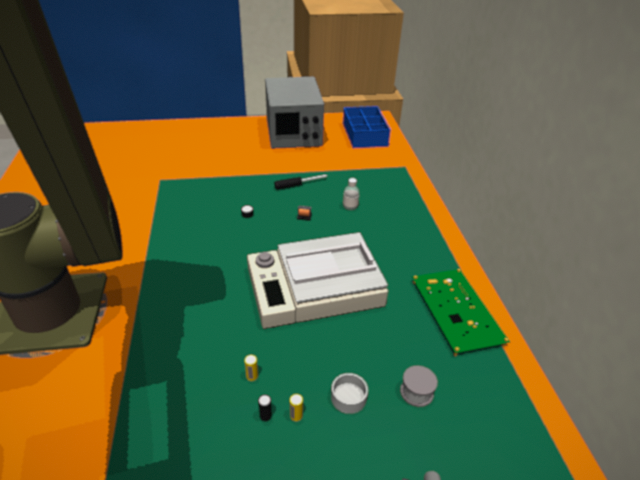

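Top view: the dish is at (467,229), with the spool at (466,171). Candidates for the cap are the black can with a metal top at (481,300), yellow look-alikes at (482,274) and (440,310), and the squat cap at (192,306). I choose the black one at (481,300), which is (265,408) in the side view. Next is a close crop and measurement.

```bash
python3 - <<'E'
from h import *
im=np.load('pics/top0.npy')
a=cv2.resize(im[160:315,270:395],None,fx=3.6,fy=3.6,interpolation=cv2.INTER_CUBIC)
b=cv2.resize(im[205:325,420:505],None,fx=4,fy=4,interpolation=cv2.INTER_CUBIC)
b=cv2.copyMakeBorder(b,0,a.shape[0]-b.shape[0],0,0,cv2.BORDER_CONSTANT)
cv2.imwrite('pics/c1.png',np.hstack([a,b]));
p=camera_params('top')
for n,u,v,z in[('dishrim',467,229,.03),('cap',481,299,.05),('y1',482,273,.05),('y2',440,309,.05),('spool',466,170,.04),('tare',311,287,.05),
 ('FL',295,306,.047),('FR',386,296,.047),('BL',282,178,.065),('BR',368,169,.065)]: print(n,np.round(ray(p,u,v,z),3))
E
```

```text
dishrim [ 0.584 -0.278  0.03 ]
cap [ 0.435 -0.294  0.05 ]
y1 [ 0.488 -0.299  0.05 ]
y2 [ 0.414 -0.21   0.05 ]
spool [ 0.711 -0.28   0.04 ]
tare [0.46  0.052 0.05 ]
FL [0.421 0.084 0.047]
FR [ 0.441 -0.101  0.047]
BL [0.685 0.112 0.065]
BR [ 0.705 -0.068  0.065]
```

View pics/c1.png

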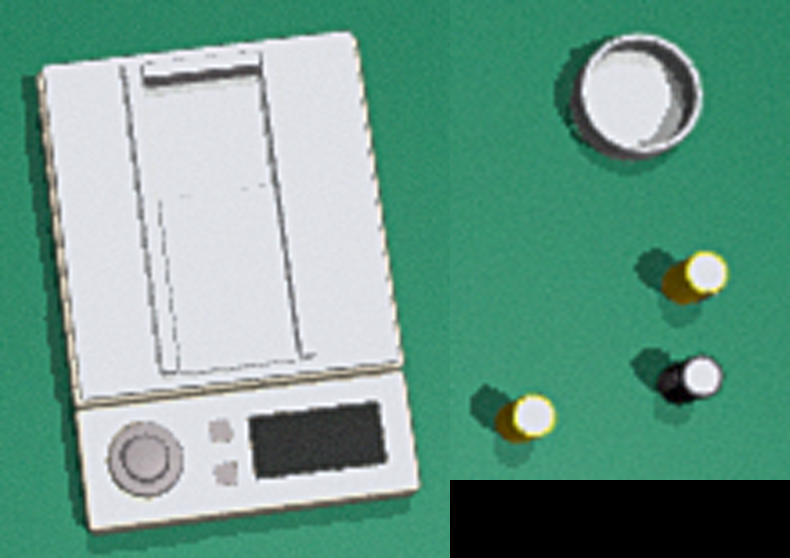

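Left crop: the scale with rails, sill edge near crop row 190, fence face near row 85 and tare key at (145,457). Right crop: the black can with a metal top at (700,377) is confirmed, and the others are yellow. Now fit the scale frame.

```bash
python3 - <<'E'
from h import *
from scipy.optimize import least_squares
p=camera_params('top')
w=lambda u,v,z:ray(p,u/3.6+270,v/3.6+160,z)[:2]
obs=[((-135,95),w(92,530,.047)),((-135,-95),w(418,492,.047)),((-100,58),w(145,457,.052))]
pc=[w(42,68,.065),w(353,34,.065),w(82,400,.065),w(400,362,.065)]
print('pan width',np.linalg.norm(pc[0]-pc[1]),np.linalg.norm(pc[2]-pc[3]),'len',np.linalg.norm(pc[0]-pc[2]))
hw=np.linalg.norm(pc[0]-pc[1])/2*1e3
obs+=[((133,hw),pc[0]),((133,-hw),pc[1]),((-63,hw),pc[2]),((-63,-hw),pc[3])]
f=lambda q:np.concatenate([q[:2]+np.array([[np.cos(q[2]),-np.sin(q[2])],[np.sin(q[2]),np.cos(q[2])]])@np.array(l)/1e3-o for l,o in obs])
r=least_squares(f,[.55,0,.1]);q=r.x
print(q,np.degrees(q[2]),np.round(r.fun.reshape(-1,2)*1e3,1).tolist())
R=np.array([[np.cos(q[2]),-np.sin(q[2])],[np.sin(q[2]),np.cos(q[2])]])
S=lambda x:np.round((R.T@(x-q[:2]))*1e3,1)
W=lambda x,y:np.round(q[:2]+R@np.array([x,y])/1e3,4)
print('sill edge',S(w(180,196,.07)),S(w(265,186,.07)));print('fence top near',S(w(145,83,.089)),S(w(260,70,.089)),'bot',S(w(200,88,.065)))
print('rail L top',S(w(122,68,.076)),S(w(162,372,.076)),'R',S(w(262,75,.076)),S(w(302,355,.076)))
print('fence far',S(w(145,66,.089)),S(w(260,53,.089)))
print('sillspot',W(-16,0),'tare',W(-100,58))
np.save('q.npy',q)
E
```

```text
pan width 0.1814253860814055 0.18035806566654136 len 0.19487388342123504
[0.56322039 0.00666138 0.11677102] 6.690486755111576 [[-0.8, 2.3], [0.3, -2.1], [-2.3, -0.5], [1.3, -0.4], [1.8, -0.3], [-0.0, 1.0], [-0.3, -0.1]]
sill edge [46.  21.3] [ 46.1 -27.5]
fence top near [109.   33.9] [109.1 -31.8] bot [109.3   2. ]
rail L top [123.2  45.5] [-54.3  43.5] R [109.7 -33.6] [-53.9 -35.3]
fence far [119.   32.7] [119.  -33.1]
sillspot [0.5473 0.0048] tare [0.4571 0.0526]
```

Scale frame found: origin (0.563, 0.007), yaw 6.7°. The sill drops at about x=45 and the fence is at about x=110, so home is about x=78. Moving above the dish.

play_rows(steps=[0.037,0.023,-0.008,-1,0.037,0.023,-0.008,-1,0.037,0.023,-0.008,-1,0.037,0.023,-0.008,-1,0.037,0.023,-0.008,-1,0.037,0.023,-0.008,-1,0.037,0.023,-0.008,-1,0.037,0.023,-0.008,0,0.037,0.023,-0.008,0,0.037,0.023,-0.008,0,0.037,0.023,-0.008,0,0.037,0.023,-0.008,0,0,0,0,0,0,0,0,0,0,0,0,0], jaw=100, squeeze=20)

```text
clock: 1.6
ee_pos: [0.5792, -0.283, 0.3084]
eef_rot: [0.998, 0.058, -0.001, -0.0]
contact_force: [-0.0, -0.2, -0.3]
opening: 1.003
```

```bash
python3 - <<'E'
from h import *
s=get_state();im,p=save('wrist','w1');cv2.imwrite('pics/w1.png',im)
print(s['ee_pos'],s['eef_rot'],s['opening'],s['contact_force'],np.round(p['view'],3).tolist(),p['fx'])
print(proj(p,[.584,-.278,.03]))
E
```

```text
[ 0.57916377 -0.28297359  0.30836652] [ 9.98306689e-01  5.81650428e-02 -7.48915981e-04 -1.46642522e-04] 1.0032318320010751 [-0.04862536 -0.18370039 -0.28019722] [[0.116, -0.993, -0.001, -0.348], [-0.947, -0.111, 0.303, 0.505], [-0.301, -0.034, -0.953, 0.451], [0.0, 0.0, 0.0, 1.0]] 400.7718348113186
(np.float64(305.6942129988206), np.float64(227.55655639999344))
```

View pics/w1.png

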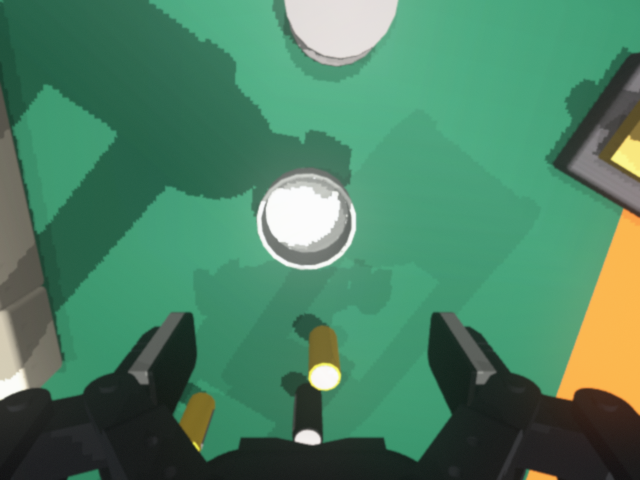

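Wrist view: dish rim centre at about (306.5,220.5), and the dish lies clear between the fingers' lanes. Yellow can at (324,377), black can at (308,437).

```bash
python3 - <<'E'
from h import *
p=camera_params('wrist');t=camera_params('top')
print(ray(p,306.5,220.5,.03),ray(t,467.7,228.7,.03),'cap',ray(p,308,437,.05),'yel',ray(p,324,377,.05))
E
```

```text
[ 0.58853264 -0.27841065  0.03      ] [ 0.58480099 -0.27940548  0.03      ] cap [ 0.43749899 -0.29664248  0.05      ] yel [ 0.48809357 -0.3016534   0.05      ]
```

play_rows(steps=[0.004,0.002,-0.02,0,0.004,0.002,-0.02,0,0,0,-0.02,0,0,0,-0.02,0,0,0,-0.02,0,0,0,-0.015,0,0,0,-0.01,0,0,0,-0.005,0,0,0,0,0,0,0,0,0])

```text
clock: 2.65
ee_pos: [0.5883, -0.279, 0.1794]
eef_rot: [0.998, 0.058, 0.001, 0.0]
contact_force: [-0.3, 0.2, 0.8]
opening: 0.997
```

play_rows(steps=[0,0,0,0,0,0,0,0,0,0,0,0,0,0,0,0,0,0,0,0,0,0,0,0,0,0,0,0,0,0,0,0], jaw=50, squeeze=25)

```text
clock: 3.45
ee_pos: [0.5883, -0.2788, 0.18]
eef_rot: [0.998, 0.058, 0.001, 0.0]
contact_force: [-0.6, 0.4, 5.7]
opening: 0.745
```

```bash
python3 - <<'E'
from h import *
s=get_state();im,p=save('wrist','w2');cv2.imwrite('pics/w2.png',im)
print(s['ee_pos'],s['opening'],s['contact_force'])
E
```

```text
[ 0.58834758 -0.27876547  0.17998219] 0.7449855685838481 [-0.6488298   0.36614662  5.69320451]
```

View pics/w2.png

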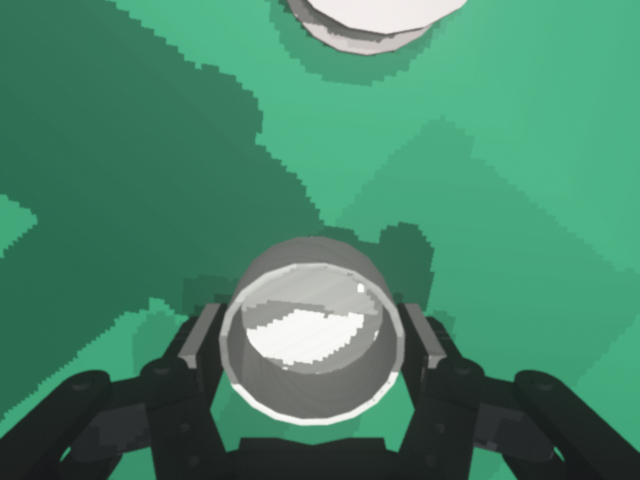

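Dish gripped (opening 0.745, about 63.3 mm). Lift and carry above the sill.

play_rows(steps=[0,0,0.01,0,0,0,0.025,0,0,0,0.03,0,0,0,0.03,0,0,0,0.015,0,-0.0034,0.0237,0,0,-0.0034,0.0237,0,0,-0.0034,0.0237,0,0,-0.0034,0.0237,0,0,-0.0034,0.0237,0,0,-0.0034,0.0237,0,0,-0.0034,0.0237,0,0,-0.0034,0.0237,0,0,-0.0034,0.0237,0,0,-0.0034,0.0237,0,0,-0.0034,0.0237,0,0,-0.0034,0.0237,0,0,0,0,0,0,0,0,0,0])

```text
clock: 5.4
ee_pos: [0.5471, 0.0061, 0.2891]
eef_rot: [0.998, 0.059, 0.0, 0.0]
contact_force: [0.4, -0.0, 0.3]
opening: 0.742
```

```bash
python3 - <<'E'
from h import *
s=get_state();im,p=save('wrist','w3');cv2.imwrite('pics/w3.png',im)
q=np.load('q.npy');R=np.array([[np.cos(q[2]),-np.sin(q[2])],[np.sin(q[2]),np.cos(q[2])]])
print(s['ee_pos'],s['opening'],s['contact_force'],'scale xy',R.T@(s['ee_pos'][:2]-q[:2])*1e3)
W=lambda x,y,z:(*(q[:2]+R@np.array([x,y])/1e3),z/1e3)
for l in [(100,43,76),(60,43,76),(100,35,76),(100,-35,76),(60,-35,76),(60,-43,76),(100,-43,76),(111,33,89),(111,-33,89)]:print(l,np.round(proj(p,W(*l)),1))
E
```

```text
[0.54710862 0.00607286 0.28907512] 0.742385025160589 [ 0.3528098  -0.01187734  0.28615861] scale xy [-16.07060883   1.29260201]
(100, 43, 76) [208.8   7.1]
(60, 43, 76) [215.9 111.7]
(100, 35, 76) [228.8   7.1]
(100, -35, 76) [403.1   7.4]
(60, -35, 76) [396.7 112. ]
(60, -43, 76) [415.2 112. ]
(100, -43, 76) [423.1   7.4]
(111, 33, 89) [225.3 -36.2]
(111, -33, 89) [407.5 -36. ]
```

View pics/w3.png

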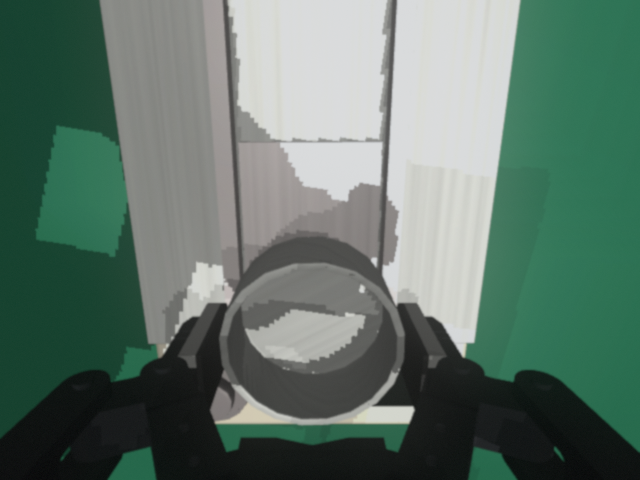

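The dish is centred between the rails in the image: rail mid at column ~312, rim centre at 312.5. The sill edge is visible at row 141. Lowering.

play_rows(steps=[0,0,-0.01,0,0,0,-0.01,0,0,0,-0.008,0,0,0,-0.004,0,0,0,-0.002,0,0,0,-0.001,0,0,0,-0.001,0,0,0,0,0])

```text
clock: 6.25
ee_pos: [0.5473, 0.0057, 0.2529]
eef_rot: [0.998, 0.058, 0.0, 0.0]
contact_force: [0.4, -0.1, -1.5]
opening: 0.743
```

play_rows(steps=[0,0,-0.001,0,0,0,0,0,0,0,0,0])

```text
clock: 6.55
ee_pos: [0.5472, 0.0057, 0.2519]
eef_rot: [0.998, 0.058, 0.0, 0.0]
contact_force: [1.0, -0.1, -0.6]
opening: 0.744
```

play_rows(steps=[0,0,-0.001,0,0,0,0,0,0,0,0,0])

```text
clock: 6.85
ee_pos: [0.5472, 0.0057, 0.2507]
eef_rot: [0.998, 0.058, 0.0, -0.0]
contact_force: [-0.0, -0.0, -0.8]
opening: 0.745
```

play_rows(steps=[0,0,-0.0007,0,0,0,0,0,0,0,0,0])

```text
clock: 7.15
ee_pos: [0.5472, 0.0057, 0.25]
eef_rot: [0.998, 0.058, 0.0, 0.0]
contact_force: [0.5, -0.1, -0.8]
opening: 0.743
```

play_rows(steps=[0,0,0,0,0,0,0,0,0,0,0,0,0,0,0,0,0,0,0,0], jaw=90)

```text
clock: 7.65
ee_pos: [0.5472, 0.0057, 0.25]
eef_rot: [0.998, 0.058, 0.0, -0.0]
contact_force: [0.7, -0.8, 0.3]
opening: 0.901
```

```bash
python3 - <<'E'
from h import *
s=get_state();p=camera_params('wrist');im=np.load('pics/w3.npy')
q=np.load('q.npy');R=np.array([[np.cos(q[2]),-np.sin(q[2])],[np.sin(q[2]),np.cos(q[2])]])
q[:2]+=R@[0,.0014];np.save('q.npy',q)
print(s['ee_pos'],s['contact_force'],'scale xy',R.T@(s['ee_pos'][:2]-q[:2])*1e3)
im,t=save('top','t2');cv2.imwrite('pics/t2.png',cv2.resize(im[160:315,270:395],None,fx=3.6,fy=3.6,interpolation=cv2.INTER_CUBIC))
E
```

```text
[0.54719255 0.00568893 0.25004076] [ 0.70245965 -0.84988452  0.29270594] scale xy [-16.03198529  -0.49849428]
```

The dish is released on the sill; the weight is gone from the force reading. Now retreat, close the fingers and line up in front of the dish.

play_rows(steps=[0,0,0.01,0,0,0,0.02,0,0,0,0.025,0,-0.02,-0.0023,0,0,-0.02,-0.0023,0,0,-0.02,-0.0024,0,0,0,0,0,0])

```text
clock: 8.4
ee_pos: [0.4844, -0.0013, 0.3054]
eef_rot: [0.998, 0.058, -0.001, -0.0]
contact_force: [0.4, 0.9, -0.4]
opening: 0.897
```

play_rows(steps=[0,0,0,0,0,0,0,0,0,0,0,0,0,0,0,0,0,0,0,0,0,0,0,0,0,0,0,0], jaw=0)

```text
clock: 9.1
ee_pos: [0.4873, -0.0013, 0.3049]
eef_rot: [0.998, 0.058, -0.0, -0.0]
contact_force: [0.0, -0.0, -0.1]
opening: -0.004
```

```bash
python3 - <<'E'
from h import *
s=get_state();im,p=save('wrist','w4');cv2.imwrite('pics/w4.png',im)
q=np.load('q.npy');R=np.array([[np.cos(q[2]),-np.sin(q[2])],[np.sin(q[2]),np.cos(q[2])]])
print(s['ee_pos'],s['opening'],s['contact_force'],'scale xy',R.T@(s['ee_pos'][:2]-q[:2])*1e3)
E
```

```text
[ 0.4872706  -0.00128079  0.30488272] -0.0035583642148039707 [ 0.04905983 -0.0169326  -0.09909121] scale xy [-76.3578838   -0.43949238]
```

View pics/w4.png

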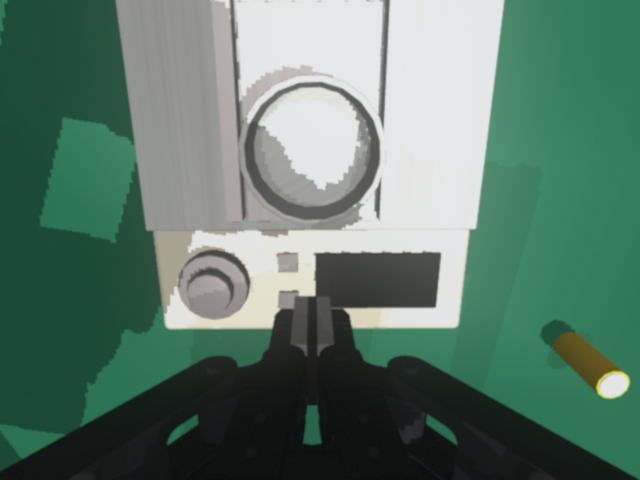

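The dish stands flat on the sill at (312,148), with the closed fingers centred behind it. Lower and push.

play_rows(steps=[0,0,-0.015,0,0,0,-0.02,0,0,0,-0.015,0,0,0,-0.005,0,0,0,0,0,0.006,0.0007,0,0,0.006,0.0007,0,0,0.003,0.0003,0,0,0.003,0.0004,0,0,0.003,0.0004,0,0,0.003,0.0003,0,0,0.003,0.0004,0,0])

```text
clock: 10.35
ee_pos: [0.5141, 0.0019, 0.25]
eef_rot: [0.998, 0.058, -0.0, -0.0]
contact_force: [-1.2, -0.8, 1.8]
opening: 0.001
```

play_rows(steps=[0.004,0.0005,0,0,0.004,0.0004,0,0,0.004,0.0005,0,0,0.004,0.0005,0,0,0.004,0.0005,0,0,0.004,0.0004,0,0,0.004,0.0005,0,0,0.004,0.0005,0,0,0.004,0.0005,0,0,0.004,0.0004,0,0])

```text
clock: 11.35
ee_pos: [0.5545, 0.0066, 0.2499]
eef_rot: [0.998, 0.058, -0.0, 0.0]
contact_force: [-1.3, -2.2, 1.0]
opening: 0.001
```

```bash
cat > st.py <<'E'
from h import *
s=get_state();q=np.load('q.npy');R=np.array([[np.cos(q[2]),-np.sin(q[2])],[np.sin(q[2]),np.cos(q[2])]])
print(s['clock'],s['ee_pos'],np.round(s['contact_force'],1),'scale xy',R.T@(s['ee_pos'][:2]-q[:2])*1e3)
E
python3 st.py
```

```text
11.35 [0.55449598 0.00659864 0.24994746] [-1.3 -2.2  1. ] scale xy [-8.67230838 -0.44587169]
```

play_rows(steps=[0.002,0.0002,0,0,0.002,0.0002,0,0,0.002,0.0003,0,0,0.002,0.0002,0,0,0.002,0.0002,0,0,0.002,0.0003,0,0,0.002,0.0002,0,0,0.002,0.0002,0,0,0.002,0.0003,0,0,0.002,0.0002,0,0,0.002,0.0002,0,0,0.002,0.0003,0,0,0.002,0.0002,0,0,0.002,0.0002,0,0,0.002,0.0003,0,0,0.002,0.0002,0,0])

```text
clock: 12.95
ee_pos: [0.5866, 0.0104, 0.2501]
eef_rot: [0.998, 0.058, 0.0, -0.0]
contact_force: [-1.8, 0.5, 0.7]
opening: 0.003
```

```bash
python3 st.py; python3 - <<'E'
from h import *
im,p=save('wrist','w5');t,_=save('top','t3')
cv2.imwrite('pics/w5.png',np.hstack([cv2.resize(im[0:300,160:480],None,fx=1.3,fy=1.3),cv2.resize(t[150:270,270:390],(380,390),interpolation=cv2.INTER_CUBIC)]))
E
```

```text
12.95 [0.58655242 0.01039304 0.25007122] [-1.8  0.5  0.7] scale xy [23.60790554 -0.41206902]
```

View pics/w5.png

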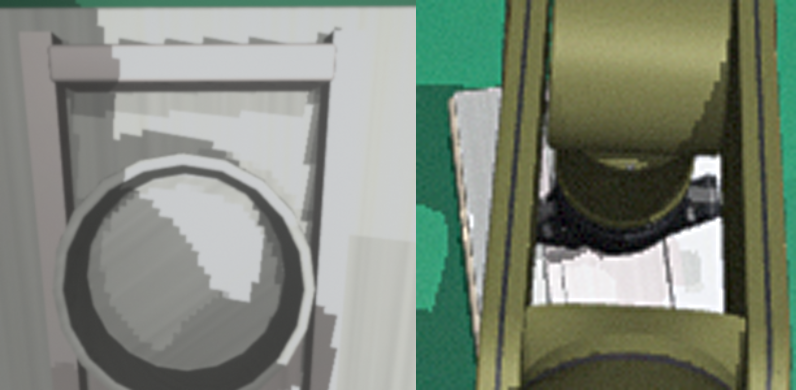

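The dish, between the rails, is still short of the fence: rim back edge at row ~119 in the wrist image, fence near edge at row ~62.

```bash
python3 - <<'E'
from h import *
s=get_state();q=np.load('q.npy');R=np.array([[np.cos(q[2]),-np.sin(q[2])],[np.sin(q[2]),np.cos(q[2])]])
p=camera_params('wrist');S=lambda u,v,z:np.round(R.T@(ray(p,u,v,z)[:2]-q[:2])*1e3,1)
print('fence',S(306,62,.089),S(306,68,.065),'far',S(306,34,.089))
for z in(.1,.095):print('dish back',S(303,119,z),'sides',S(160+55/1.3,278/1.3,z),S(160+314/1.3,278/1.3,z))
E
```

```text
fence [114.2   1.6] [115.    1.9] far [121.7   1.6]
dish back [98.1  2.4] sides [70.5 33.2] [ 70.5 -27.4]
dish back [98.   2.5] sides [69.3 34.6] [ 69.3 -28.6]
```

play_rows(steps=[0.002,0.0002,0,0,0.002,0.0002,0,0,0.002,0.0003,0,0,0.001,0.0001,0,0,0.001,0.0001,0,0,0.001,0.0001,0,0,0.001,0.0001,0,0,0,0,0,0])

```text
clock: 13.85
ee_pos: [0.5964, 0.0114, 0.2501]
eef_rot: [0.998, 0.058, 0.0, -0.0]
contact_force: [-0.1, -0.2, -0.0]
opening: -0.001
```

play_rows(steps=[0.001,0.0001,0,0,0.0005,0.0001,0,0,0,0,0,0])

```text
clock: 14.15
ee_pos: [0.5978, 0.0116, 0.2501]
eef_rot: [0.998, 0.058, 0.0, -0.0]
contact_force: [0.5, -0.9, 0.1]
opening: 0.004
```

```bash
cat > rim.py <<'E'
from h import *
import sys
q=np.load('q.npy');R=np.array([[np.cos(q[2]),-np.sin(q[2])],[np.sin(q[2]),np.cos(q[2])]])
im,p=save('wrist',sys.argv[1]);cv2.imwrite(f'pics/{sys.argv[1]}.png',cv2.resize(im[0:300,160:480],None,fx=1.6,fy=1.6))
E
python3 st.py;python3 rim.py w6
```

```text
14.15 [0.59778071 0.01160748 0.25005105] [ 0.5 -0.9  0.1] scale xy [34.90121838 -0.5140585 ]
```

View pics/w6.png

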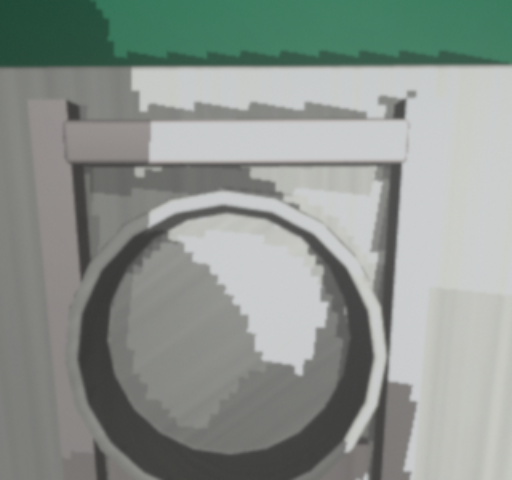

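Wrist crop: rim back at row 120, fence near edge at row 102, so about 5 mm is left. Continue creeping.

play_rows(steps=[0.001,0.0001,0,0,0.001,0.0001,0,0,0,0,0,0])

```text
clock: 14.5
ee_pos: [0.5999, 0.0118, 0.25]
eef_rot: [0.998, 0.058, 0.0, 0.0]
contact_force: [-0.2, 0.5, -0.1]
opening: -0.0
```

play_rows(steps=[0.0005,0.0001,0,0,0.0005,0,0,0,0,0,0,0])

```text
clock: 14.8
ee_pos: [0.6007, 0.0119, 0.25]
eef_rot: [0.998, 0.058, 0.0, -0.0]
contact_force: [-0.0, -1.3, -0.3]
opening: -0.001
```

```bash
cat > w.py <<'E'
from h import *
import sys
q=np.load('q.npy');R=np.array([[np.cos(q[2]),-np.sin(q[2])],[np.sin(q[2]),np.cos(q[2])]])
p=camera_params('wrist');im,_=save('wrist',sys.argv[1]);g=cv2.cvtColor(im,cv2.COLOR_BGR2GRAY)
print(g[70:150,310].tolist())
E
python3 st.py;python3 w.py w7; python3 -c "
import numpy as np,cv2
print(cv2.cvtColor(np.load('pics/w6.npy'),cv2.COLOR_BGR2GRAY)[70:150,310].tolist())"
```

```text
14.8 [0.60073829 0.01191337 0.24999881] [-0.  -1.3 -0.3] scale xy [37.87429454 -0.55483221]
[202, 203, 202, 202, 202, 201, 196, 175, 146, 134, 134, 134, 134, 133, 133, 152, 185, 200, 203, 203, 203, 203, 203, 203, 204, 203, 203, 204, 204, 203, 203, 203, 204, 203, 203, 203, 203, 203, 203, 200, 185, 151, 111, 101, 105, 109, 110, 109, 108, 111, 133, 172, 197, 203, 204, 203, 203, 203, 198, 174, 126, 92, 88, 104, 150, 190, 198, 194, 192, 191, 192, 192, 193, 193, 195, 195, 195, 196, 200, 203]
[136, 135, 134, 131, 140, 168, 190, 201, 203, 203, 204, 203, 203, 203, 204, 203, 203, 203, 204, 204, 204, 204, 203, 204, 203, 204, 204, 203, 203, 198, 183, 146, 107, 98, 105, 103, 105, 110, 112, 111, 111, 112, 112, 112, 112, 113, 110, 106, 104, 115, 149, 186, 201, 204, 204, 205, 204, 203, 191, 159, 112, 89, 87, 101, 142, 179, 190, 191, 191, 190, 192, 191, 192, 193, 196, 198, 203, 203, 204, 204]
```

play_rows(steps=[0.0005,0.0001,0,0,0.0005,0,0,0,0,0,0,0])

```text
clock: 15.15
ee_pos: [0.6018, 0.012, 0.25]
eef_rot: [0.998, 0.058, 0.0, 0.0]
contact_force: [-1.6, -0.1, -0.3]
opening: -0.001
```

```bash
python3 st.py;python3 w.py w8
```

```text
15.15 [0.60177067 0.0119963  0.2500079 ] [-1.6 -0.1 -0.3] scale xy [38.90930084 -0.59274835]
[202, 201, 202, 202, 202, 203, 202, 202, 202, 197, 178, 147, 135, 135, 135, 135, 135, 135, 139, 158, 187, 201, 203, 204, 203, 203, 203, 204, 203, 204, 203, 204, 204, 204, 204, 204, 204, 203, 204, 204, 204, 204, 202, 194, 174, 136, 106, 99, 100, 102, 122, 163, 196, 203, 204, 204, 204, 203, 199, 176, 132, 95, 88, 103, 143, 180, 191, 192, 192, 191, 192, 192, 193, 194, 196, 198, 202, 204, 204, 203]
```

```bash
python3 - <<'E'
from h import *
q=np.load('q.npy');R=np.array([[np.cos(q[2]),-np.sin(q[2])],[np.sin(q[2]),np.cos(q[2])]])
p=camera_params('wrist');W=lambda x,y,z:(*(q[:2]+R@np.array([x,y])/1e3),z/1e3)
S=lambda u,v,z:np.round(R.T@(ray(p,u,v,z)[:2]-q[:2])*1e3,1)
print('fence',S(310,114.5,.089),'rim back flat',S(310,121,.095),'on sill',S(310,121,.1))
xf=S(310,114.5,.089)[0]
print(proj(p,W(xf,1,89)),proj(p,W(xf,1,95)),proj(p,W(xf-2,1,95)))
im=np.load('pics/w8.npy');g=cv2.cvtColor(im,cv2.COLOR_BGR2GRAY)
cv2.imwrite('pics/w8.png',cv2.resize(im[90:330,180:460],None,fx=2,fy=2))
E
```

```text
fence [113.9   0.2] rim back flat [112.1   0.2] on sill [112.2   0.2]
(np.float64(307.54520393193735), np.float64(114.66112371477219)) (np.float64(307.32472601341186), np.float64(114.7095072642178)) (np.float64(307.34974500146103), np.float64(121.80053023734413))
```

View pics/w8.png

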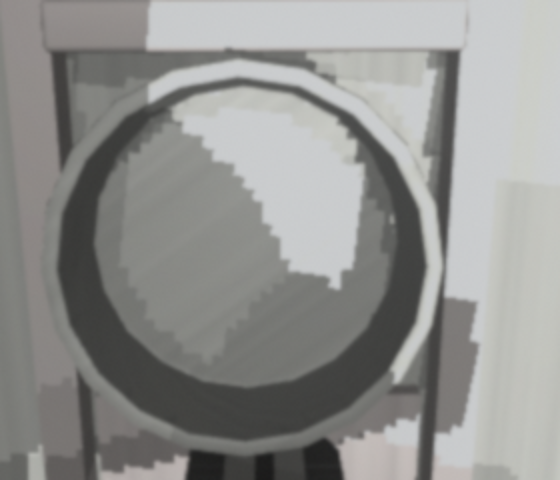

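Wrist crop: the dish is about 1.8 mm short of the fence, with rim rows 121–317 and columns 202–400. Check the expected rim extents for a seated and a tipped dish.

```bash
cat > hyp.py <<'E'
from h import *
q=np.load('q.npy');R=np.array([[np.cos(q[2]),-np.sin(q[2])],[np.sin(q[2]),np.cos(q[2])]])
p=camera_params('wrist');W=lambda x,y,z:(*(q[:2]+R@np.array([x,y])/1e3),z/1e3)
a=np.linspace(0,2*np.pi,181)
def ext(xc,tilt,zf):  # front-bottom corner at (xf,zf); rotate about y
    c,s=np.cos(tilt),np.sin(tilt);P=[]
    for t in a:
        lx,ly,lz=32*np.cos(t)-32,32*np.sin(t),30.
        P.append(proj(p,W(xc+32+lx*c+lz*s,ly,zf-lx*s+lz*c)))
    P=np.array(P);return np.round([*P.min(0),*P.max(0),*np.ptp(P,0)],1)
for n,h in dict(flat=(80,0,65),tip=(78,.078,65),sill=(80,0,70)).items():print(n,ext(*h))
E
python3 hyp.py
```

```text
flat [210.4 121.4 411.3 315.7 200.9 194.3]
tip [208.6 120.2 413.1 321.4 204.5 201.1]
sill [206.5 121.8 415.2 323.  208.7 201.2]
```

play_rows(steps=[0.0005,0.0001,0,0,0.0005,0,0,0,0,0,0,0])

```text
clock: 15.5
ee_pos: [0.6027, 0.0121, 0.25]
eef_rot: [0.998, 0.058, 0.0, -0.0]
contact_force: [0.1, -0.5, -0.5]
opening: -0.0
```

```bash
python3 st.py;python3 hyp.py; python3 w.py w9 ; python3 - <<'E'
import numpy as np,cv2
for n in('w6','w7','w8','w9'):
    g=cv2.cvtColor(np.load(f'pics/{n}.npy'),cv2.COLOR_BGR2GRAY);print(n,g[300:326,270].tolist(),g[215,192:215].tolist(),g[215,390:412].tolist())
E
```

```text
15.5 [0.602749   0.0120939  0.24998284] [ 0.1 -0.5 -0.5] scale xy [39.8923442  -0.60978875]
flat [210.6 124.9 411.1 318.3 200.4 193.4]
tip [208.8 123.7 412.8 324.1 204.  200.3]
sill [206.7 125.4 414.9 325.6 208.2 200.2]
[202, 202, 202, 202, 202, 203, 202, 201, 202, 202, 203, 203, 197, 178, 146, 134, 134, 134, 133, 134, 134, 133, 149, 181, 199, 203, 204, 204, 204, 205, 204, 204, 204, 204, 204, 204, 204, 204, 204, 205, 204, 203, 204, 204, 204, 204, 201, 185, 152, 121, 115, 113, 107, 96, 102, 144, 186, 201, 204, 205, 204, 204, 202, 191, 171, 167, 190, 198, 199, 199, 199, 200, 201, 201, 201, 200, 200, 199, 201, 203]
w6 [66, 66, 68, 73, 89, 111, 123, 121, 119, 116, 113, 111, 106, 101, 98, 96, 98, 110, 143, 173, 181, 182, 182, 182, 181, 181] [134, 136, 136, 137, 137, 137, 136, 136, 134, 130, 128, 129, 132, 136, 135, 135, 124, 96, 69, 60, 58, 57, 58] [67, 78, 118, 165, 192, 200, 203, 202, 201, 194, 167, 119, 90, 122, 175, 199, 203, 203, 204, 204, 204, 204]
w7 [67, 67, 66, 70, 87, 110, 122, 122, 119, 115, 113, 110, 107, 99, 97, 98, 98, 98, 99, 109, 143, 173, 180, 181, 182, 181] [134, 135, 13
[... 190 characters left out ...]
204, 203, 204]
w8 [66, 67, 68, 74, 90, 111, 122, 121, 118, 116, 113, 110, 105, 100, 97, 97, 97, 110, 143, 172, 181, 181, 181, 181, 181, 181] [135, 135, 136, 136, 136, 137, 136, 136, 134, 130, 128, 129, 130, 134, 135, 133, 122, 96, 69, 60, 59, 59, 59] [68, 87, 132, 173, 195, 201, 202, 202, 201, 188, 148, 101, 97, 145, 186, 201, 203, 204, 204, 203, 203, 203]
w9 [73, 84, 102, 115, 118, 116, 112, 110, 108, 104, 99, 97, 96, 97, 96, 97, 96, 97, 98, 108, 140, 173, 181, 182, 181, 181] [134, 135, 137, 136, 136, 136, 136, 136, 136, 135, 134, 129, 127, 127, 127, 128, 128, 126, 118, 94, 69, 62, 59] [131, 172, 193, 200, 202, 203, 201, 186, 143, 96, 73, 73, 94, 146, 186, 201, 203, 204, 204, 204, 204, 204]
```

In w9 the rim shrank about 4–5 px in width, the near edge moved up ~3 rows and the far edge down ~4 rows. The dish has dropped flat, and the force is about 0. Back off along the sill and rise, then look.

play_rows(steps=[-0.003,-0.0003,0,0,-0.006,-0.0007,0,0,-0.01,-0.0012,0,0,-0.02,-0.0023,0,0,-0.02,-0.0023,0.02,0,-0.02,-0.0023,0.02,0,-0.02,-0.0023,0.02,0,-0.02,-0.0023,0,0,0,0,0,0,0,0,0,0,0,0,0,0])

```text
clock: 16.65
ee_pos: [0.4844, -0.0016, 0.3099]
eef_rot: [0.998, 0.058, 0.0, 0.0]
contact_force: [-0.6, -0.2, 0.2]
opening: -0.001
```

```bash
python3 st.py; python3 - <<'E'
from h import *
im,p=save('wrist','w10');t,_=save('top','t4')
cv2.imwrite('pics/w10.png',np.hstack([cv2.resize(im,(560,420)),cv2.resize(t[160:315,280:390],None,fx=2.71,fy=2.71)[:420]][:1]))
cv2.imwrite('pics/w10.png',np.hstack([cv2.resize(im[:400,120:520],None,fx=1.1,fy=1.1),cv2.resize(t[160:320,280:400],(330,440))]))
E
```

```text
16.65 [ 0.48444969 -0.00162412  0.30987373] [-0.6 -0.2  0.2] scale xy [-79.19957617  -0.45183295]
```

View pics/w10.png

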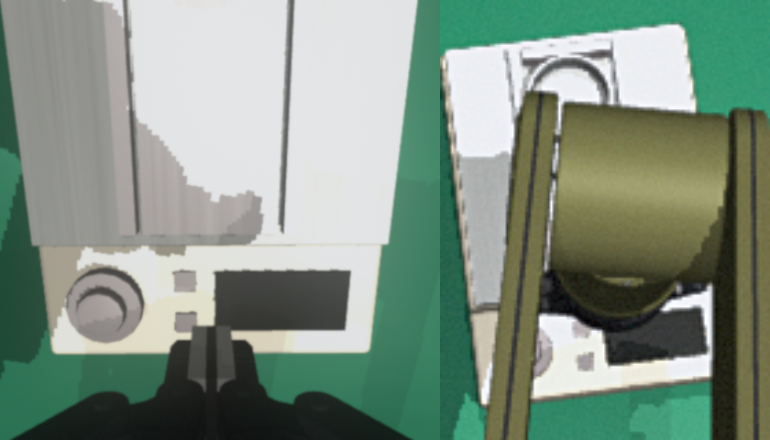

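Top view: the dish is up against the fence, in its seat. The tare key's inner cap is at about wrist pixel (211,284).

```bash
python3 - <<'E'
from h import *
q=np.load('q.npy');R=np.array([[np.cos(q[2]),-np.sin(q[2])],[np.sin(q[2]),np.cos(q[2])]])
p=camera_params('wrist');S=lambda u,v,z:np.round(R.T@(ray(p,u,v,z)[:2]-q[:2])*1e3,1)
for z in(.047,.055,.06):print(z,'inner',S(211,284.5,z),'outer',S(214.5,275.5,z))
print('target',q[:2]+R@[-.1,.058], 'now',get_state()['ee_pos'])
E
```

```text
0.047 inner [-105.9   63.1] outer [-99.8  60.5]
0.055 inner [-102.3   60.9] outer [-96.5  58.4]
0.06 inner [-100.1   59.6] outer [-94.4  57.1]
target [0.45698094 0.05400628] now [ 0.48459504 -0.00158505  0.3096474 ]
```

play_rows(steps=[-0.009,0.018,0,0,-0.009,0.019,0,0,-0.0095,0.019,0,0,0,0,-0.02,0,0,0,-0.02,0,0,0,-0.015,0,0,0,-0.009,0,0,0,0,0])

```text
clock: 17.55
ee_pos: [0.4562, 0.0545, 0.2446]
eef_rot: [0.998, 0.058, -0.002, -0.0]
contact_force: [-0.7, -1.0, -0.2]
opening: -0.005
```

play_rows(steps=[0,0,-0.003,0,0,0,-0.003,0,0,0,-0.003,0,0,0,0,0])

```text
clock: 17.95
ee_pos: [0.4568, 0.0544, 0.2375]
eef_rot: [0.998, 0.058, 0.001, 0.0]
contact_force: [1.0, -0.5, 5.0]
opening: -0.0
```

play_rows(steps=[0,0,-0.001,0,0,0,-0.001,0,0,0,0,0])

```text
clock: 18.25
ee_pos: [0.4567, 0.0544, 0.2364]
eef_rot: [0.998, 0.058, 0.001, 0.0]
contact_force: [-1.6, 0.6, 10.4]
opening: -0.0
```

10.4 N is above the 6 N for a fully down key and well under 25 N. Hold, then rise.

play_rows(steps=[0,0,0,0,0,0,0,0,0,0,0,0,0,0,0,0,0,0,0,0,0,0,0,0,0,0,0,0,0,0,0,0,0,0,0,0,0,0,0,0,0,0,0,0,0,0,0,0,0,0,0,0,0,0,0,0,0,0,0,0])

```text
clock: 19.75
ee_pos: [0.4567, 0.0544, 0.2364]
eef_rot: [0.998, 0.058, 0.001, 0.0]
contact_force: [-0.6, -0.6, 10.5]
opening: -0.002
```

```bash
python3 st.py; python3 - <<'E'
from h import *
save('side','s5');save('wrist','w11')
a=np.load('pics/s5.npy');print('ok')
E
```

```text
19.75 [0.45669035 0.05440533 0.23636833] [-0.6 -0.6 10.5] scale xy [-100.24211666   58.43018256]
ok
```

Check the key's spring while rising, and look at the dish from close by before fetching the cap.

play_rows(steps=[0,0,0.003,0,0,0,0,0,0,0,0,0])

```text
clock: 20.15
ee_pos: [0.4567, 0.0544, 0.2386]
eef_rot: [0.998, 0.058, 0.001, 0.0]
contact_force: [1.7, 0.4, 4.3]
opening: -0.004
```

play_rows(steps=[0,0,0.0025,0,0,0,0,0,0,0,0,0])

```text
clock: 20.45
ee_pos: [0.4565, 0.0544, 0.2405]
eef_rot: [0.998, 0.058, 0.0, 0.0]
contact_force: [1.7, 0.2, 3.0]
opening: 0.003
```

play_rows(steps=[0,0,0.02,0,0,0,0.03,0,0.02,-0.01,0.03,0,0.04,-0.01,0,0,0.03,-0.01,0,0,0.03,-0.01,0,0,0,0,0,0,0,0,0,0])

```text
clock: 21.25
ee_pos: [0.5756, 0.0142, 0.3191]
eef_rot: [0.998, 0.058, -0.002, -0.0]
contact_force: [-1.0, -0.1, -0.7]
opening: -0.002
```

```bash
python3 st.py; sed -i 's/^for n,h.*//' hyp.py; python3 - <<'E'
from hyp import *
for n,h in dict(flat=(80,0,65),tip=(78,.078,65),sill=(80,0,70)).items():print(n,ext(*h))
im,_=save('wrist','w12');u0,v0,u1,v1=[int(k) for k in ext(80,0,65)[:4]];print(u0,v0)
g=cv2.cvtColor(im,cv2.COLOR_BGR2GRAY)
cv2.imwrite('pics/w12.png',cv2.resize(im[max(0,v0-60):v1+40,u0-40:u1+40],None,fx=3,fy=3))
print(cv2.imread('pics/w12.png').shape)
E
```

```text
21.25 [0.57556671 0.01422095 0.31905692] [-1.  -0.1 -0.7] scale xy [13.1429817   4.66966762]
flat [253.7  55.  392.2 198.5 138.4 143.6]
tip [253.   54.2 393.2 199.6 140.2 145.4]
sill [252.2  53.4 394.3 200.7 142.1 147.3]
253 55
(714, 657, 3)
```

Key force fell 10.5 → 4.3 → 3.0 N on rising, as its spring should, so it was fully down. Now to the cap.

play_rows(steps=[-0.014,-0.031,0,0,-0.014,-0.031,0,0,-0.014,-0.031,0,0,-0.014,-0.031,0,0,-0.014,-0.031,0,0,-0.014,-0.031,0,0,-0.014,-0.031,0,0,-0.014,-0.031,0,0,-0.014,-0.031,-0.01,0,-0.0136,-0.0307,-0.01,0,0,0,0,0,0,0,0,0], jaw=50)

```text
clock: 22.5
ee_pos: [0.4352, -0.2946, 0.3]
eef_rot: [0.998, 0.057, -0.001, -0.001]
contact_force: [-0.2, 0.4, 0.0]
opening: 0.498
```

```bash
python3 st.py; python3 - <<'E'
from h import *
p=camera_params('wrist');im,_=save('wrist','w13')
c=proj(p,[.436,-.2955,.05]);print('pred',c)
u,v=map(int,c);g=im[v-45:v+46,u-45:u+46]
m=((g.min(2)>120)).astype(np.uint8)
n,l,s,ce=cv2.connectedComponentsWithStats(m)
for i in range(1,n):
    if s[i,4]>60:
        a=ce[i]+[u-45,v-45];bb=s[i,:4]+[u-45,v-45,0,0];b=[bb[0]+(bb[2]-1)/2,bb[1]+(bb[3]-1)/2];print(s[i],a,b,ray(p,*b,.05))
cv2.imwrite('pics/w13.png',cv2.resize(im[max(v-120,0):v+120,u-160:u+160],None,fx=2,fy=2))
E
```

```text
22.5 [ 0.43516388 -0.29456877  0.29996294] [-0.2  0.4  0. ] scale xy [-162.27951662 -285.65944512]
pred (np.float64(315.27535843362756), np.float64(248.67068288171362))
[ 30  32  34  31 815] [316.29202454 250.2       ] [np.float64(316.5), np.float64(250.0)] [ 0.43527825 -0.29629527  0.05      ]
```

The metal top is found at (316.5,250), 34 px wide (22 mm). The cap is at (0.4353,-0.2963). Descend to grip its top 20 mm.

play_rows(steps=[0,-0.0015,-0.02,0,0,0,-0.02,0,0,0,-0.02,0,0,0,-0.02,0,0,0,-0.01,0,0,0,-0.006,0,0,0,0,0,0,0,0,0])

```text
clock: 23.35
ee_pos: [0.437, -0.2967, 0.2051]
eef_rot: [0.998, 0.059, 0.0, 0.0]
contact_force: [0.0, 0.1, 0.4]
opening: 0.499
```

play_rows(steps=[0,0,0,0,0,0,0,0,0,0,0,0,0,0,0,0,0,0,0,0,0,0,0,0], jaw=10, squeeze=25)

```text
clock: 23.95
ee_pos: [0.4369, -0.297, 0.2053]
eef_rot: [0.998, 0.058, 0.001, 0.0]
contact_force: [0.3, 0.2, 6.4]
opening: 0.232
```

play_rows(steps=[0,0,0.01,0,0,0,0.03,0,0,0,0.03,0,0,0,0.03,0,0,0,0.02,0,0,0,0,0,0,0,0,0])

```text
clock: 24.65
ee_pos: [0.4363, -0.2967, 0.3247]
eef_rot: [0.998, 0.058, 0.0, 0.0]
contact_force: [-0.4, 0.5, -1.3]
opening: 0.234
```

```bash
python3 st.py; python3 - <<'E'
from h import *
q=np.load('q.npy');R=np.array([[np.cos(q[2]),-np.sin(q[2])],[np.sin(q[2]),np.cos(q[2])]])
s=get_state();print('to go',q[:2]+R@[.0795,.0005]-s['ee_pos'][:2])
E
```

```text
24.65 [ 0.43628743 -0.29666531  0.32469602] [-0.4  0.5 -1.3] scale xy [-161.40787652 -287.87260972]
to go [0.2056702  0.31447597]
```

Cap held. Carry it over the dish's seat (aim at scale x≈81, y≈1).

play_rows(steps=[0.0207,0.0315,0,0,0.0207,0.0315,0,0,0.0207,0.0315,0,0,0.0207,0.0315,0,0,0.0207,0.0315,0,0,0.0207,0.0315,0,0,0.0207,0.0315,0,0,0.0207,0.0315,0,0,0.0207,0.0315,0,0,0.0207,0.0315,0,0,0,0,0,0,0,0,0,0,0,0,0,0])

```text
clock: 25.95
ee_pos: [0.6426, 0.0177, 0.3229]
eef_rot: [0.998, 0.058, -0.002, 0.0]
contact_force: [0.0, -0.7, -1.1]
opening: 0.234
```

```bash
python3 st.py; python3 - <<'E'
from h import *
im,p=save('wrist','w14');t,_=save('side','s6')
cv2.imwrite('pics/w14.png',np.hstack([cv2.resize(im[100:440,130:490],(424,400)),cv2.resize(t[200:330,250:380],(374,400),interpolation=cv2.INTER_CUBIC)]))
E
```

```text
25.95 [0.64260618 0.01766658 0.32289009] [ 0.  -0.7 -1.1] scale xy [80.12734255  0.28134855]
```

View pics/w14.png

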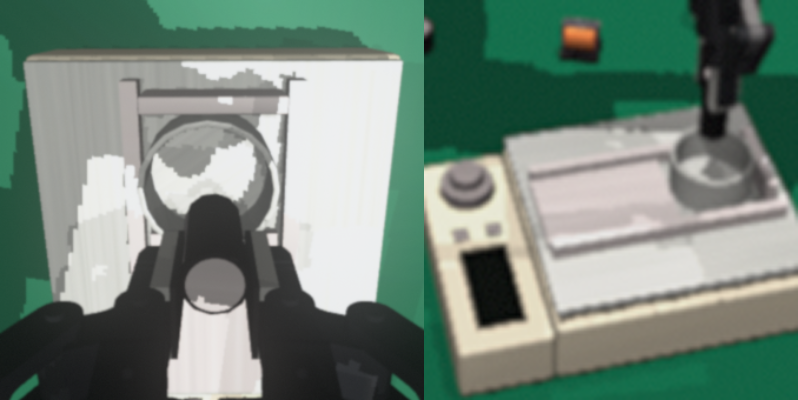

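The dish sits flat near the fence with the cap held upright above it (side crop: cap tip at (713,130) over the dish at (712,170)). Lower it.

play_rows(steps=[0,0,-0.015,0,0,0,-0.015,0,0,0,-0.008,0,0,0,-0.004,0,0,0,-0.002,0,0,0,-0.001,0,0,0,0,0,0,0,0,0])

```text
clock: 26.85
ee_pos: [0.6438, 0.0182, 0.2801]
eef_rot: [0.998, 0.058, 0.001, 0.0]
contact_force: [-0.2, -1.3, -0.6]
opening: 0.23
```

play_rows(steps=[0,0,-0.0015,0,0,0,0,0,0,0,0,0])

```text
clock: 27.15
ee_pos: [0.6436, 0.0183, 0.278]
eef_rot: [0.998, 0.058, -0.0, -0.0]
contact_force: [-0.5, -0.7, -0.7]
opening: 0.233
```

play_rows(steps=[0,0,-0.001,0,0,0,0,0,0,0,0,0])

```text
clock: 27.45
ee_pos: [0.6436, 0.0182, 0.2769]
eef_rot: [0.998, 0.058, -0.0, -0.0]
contact_force: [-1.4, -0.6, -0.9]
opening: 0.235
```

play_rows(steps=[0,0,-0.001,0,0,0,-0.001,0,0,0,0,0,0,0,0,0])

```text
clock: 27.85
ee_pos: [0.6436, 0.0182, 0.2749]
eef_rot: [0.998, 0.058, -0.0, -0.0]
contact_force: [-0.6, 0.2, -0.1]
opening: 0.232
```

play_rows(steps=[0,0,-0.001,0,0,0,0,0,0,0,0,0])

```text
clock: 28.15
ee_pos: [0.6436, 0.0182, 0.274]
eef_rot: [0.998, 0.058, -0.0, -0.0]
contact_force: [0.6, 0.9, 0.4]
opening: 0.229
```

play_rows(steps=[0,0,-0.0005,0,0,0,0,0,0,0,0,0])

```text
clock: 28.45
ee_pos: [0.6436, 0.0182, 0.2735]
eef_rot: [0.998, 0.058, -0.0, -0.0]
contact_force: [0.4, 0.4, -0.1]
opening: 0.236
```

play_rows(steps=[0,0,-0.0005,0,0,0,0,0,0,0,0,0])

```text
clock: 28.75
ee_pos: [0.6436, 0.0182, 0.2731]
eef_rot: [0.998, 0.058, 0.0, 0.0]
contact_force: [0.3, -0.7, -0.6]
opening: 0.231
```

play_rows(steps=[0,0,0,0,0,0,0,0,0,0,0,0,0,0,0,0,0,0,0,0], jaw=50)

```text
clock: 29.25
ee_pos: [0.6436, 0.0182, 0.273]
eef_rot: [0.998, 0.058, -0.0, -0.0]
contact_force: [0.2, 0.6, 0.2]
opening: 0.503
```

play_rows(steps=[0,0,0.01,0,0,0,0.02,0,0,0,0.03,0,0,0,0.03,0,-0.03,-0.003,0,0,-0.04,-0.005,0,0,-0.04,-0.005,0,0,0,0,0,0,0,0,0,0])

```text
clock: 30.15
ee_pos: [0.5328, 0.0051, 0.3641]
eef_rot: [0.998, 0.058, 0.001, 0.0]
contact_force: [0.1, -1.0, 0.2]
opening: 0.497
```

```bash
python3 st.py; python3 - <<'E'
from h import *
q=np.load('q.npy');R=np.array([[np.cos(q[2]),-np.sin(q[2])],[np.sin(q[2]),np.cos(q[2])]])
W=lambda x,y,z:(*(q[:2]+R@np.array([x,y])/1e3),z/1e3)
for c in('side','wrist'):
    p=camera_params(c);im,_=save(c,'f'+c);u,v=map(int,proj(p,W(81,1,95)))
    top=np.array(proj(p,W(81,1,118)));bot=np.array(proj(p,W(81,1,97)));print(c,'pred top',top,'rimlevel',bot)
    k=40 if c=='side' else 110
    x0,y0=max(u-k,0),max(v-k,0);g=im[y0:v+k,x0:u+k]
    m=(g.max(2)<70).astype(np.uint8);n,l,s,ce=cv2.connectedComponentsWithStats(m)
    for i in range(1,n):
        if s[i,4]>40:
            pts=np.argwhere(l==i)[:,::-1].astype(np.float32);a=cv2.minAreaRect(pts);print('dark blob',s[i]+[x0,y0,0,0,0],np.round(a[2],1),np.round(a[1],1))
E
```

```text
30.15 [0.53284578 0.00514846 0.36412927] [ 0.1 -1.   0.2] scale xy [-30.34402107   0.63620248]
side pred top [350.31210179 242.15321888] rimlevel [349.60719155 249.63157474]
dark blob [309 210   5  10  41] 90.0 [9. 4.]
dark blob [309 227  40  11 293] 2.6 [39.1  9.9]
dark blob [346 245   9  13 103] 90.0 [12.  8.]
wrist pred top [311.12626257  40.11940704] rimlevel [311.19793231  47.09853918]
dark blob [291  57  35  19 196] 8.4 [34.4 15.5]
```

Numerically the cap stands upright. Side view: a vertical dark body at columns 346–355, against a predicted 350. Wrist view: the top's near edge at row 57, as predicted for a top at z=118 mm. The gripper is clear of everything, so I hand in.

```bash
python3 -c "
from station import *
print(close_job())"
```

```text
the job is handed in; nothing more can be done
None
```

I ran the whole sequence and handed the job in at about 30 s. The interface reports no verdict.

**What I did**
- **Dish:** I set it on the sill between the rails, let go, and pushed it back with closed fingers. It dropped into its seat about 1 mm short of the fence, with readings of 3 N or less.
- **Tare key:** I held it down for about 1.5 s at about 10.5 N, with the dish empty and untouched. It was not pressed again.
- **Capacitor:** I stood the black can in the dish, let go, and moved the gripper clear.

**What the last checks showed**
- **Seat:** the wrist image of the rim shrank and shifted as expected when the dish dropped, and the push force fell to about 0.
- **Key:** the force fell from 10.5 to 4.3 to 3.0 N as I rose off it, as its spring should. I never read the key joint itself.
- **Capacitor:** its position and height in the side and wrist images matched an upright can standing on the dish floor.

**What disagreed or went unchecked**
- My estimates of the fence position differed by 3–5 mm and those of the rail centre by 1–2 mm, so I relied on relative image positions and force.
- The final check was numeric only, because I had used up the picture views. I did not re-measure the dish's tilt after placing the capacitor.

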